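# Clear the box cutter and fill the last cell of the bottle carton

## Robot

A 6-joint arm with a two-finger parallel gripper is mounted at the origin on the work surface. World frame = base frame: x ahead of the robot, y to its left, z up, the work surface at z = 0. Lengths are in m, angles in rad, forces in N, time in s.
With the tool pointing down it reaches from about 0.375 to 0.925 m from the base axis. Payload 5.7 kg.
Tool frame: the origin (TCP) lies at the very end of the fingers, on their centre line; the grasp point (between the pads) lies 19 mm behind it; x points along the fingers, z is the direction in which the jaws open and shut, and the axes are right-handed (so a half turn about x gives the same grasp; the last joint's range is limited). The gripper opens to 88 mm and grips with 3 to 60 N. Pads are 20 mm wide; open, the fingers measure 115 mm over their backs; the gripper's body (75 mm by 178 mm) begins 61 mm behind the grasp point.
Start: joints at [-1.313, 0.359, 1.51, -0, 1.272, -0.115], TCP at [0.219, -0.559, 0.223] pointing down, gripper open.
Joint ranges: [-2.97, 2.97], [-1.01, 2.36], [0.21, 2.38], [-0.96, 4.11], [0.2, 2.71], [-2.98, 2.98]. Speed limits (rad/s): [2.39, 2.39, 3.14, 3.14, 3.14, 3.14].

## Interface

Orientations are given as [roll, pitch, yaw] about the fixed x, y, z axes, in that order (R = Rz(yaw) Ry(pitch) Rx(roll)).
In Python, from workcell import ctrl gives the robot as it stands.
- The arm moves only by the shell command python3 -m creep 'ROWS' [OPENING] [FORCE]. ROWS is JSON, one flat list of numbers, 6 for each row, row after row: the shift along the tool's x, y, z scaled (see below), then the turn, a rotation vector about the tool's x, y, z scaled (see below). In form: [tx, ty, tz, rx, ry, rz, tx, ty, tz, rx, ry, rz, ...]. A call has 1 to 20 rows; each row shifts and turns the commanded pose from where the row before left it, along the tool's axes as they then stand; what a row does not reach is not made up. The controller multiplies each number of a shift by 25 cm and each number of a turn by 60 degrees. A row lasts 1/8 s, in which the tool goes at most 62.5 mm and 10.7 degrees, less where a joint would pass 70% of its speed; a pose out of reach is approached as far as the arm can. A call with a number of a shift or a turn outside -1 to 1 is refused whole. A call with a gripper value outside its range is refused whole. OPENING is the opening, from 0 (shut) to 1 (fully open), set as the call begins (- or left out, the last holds). The fingers move at their own pace and stop on an object; FORCE is the grip in N (left out, the last holds). Time passes only in rows, so rows that do not move let the fingers close. It gives the time, the measured TCP pose, the force and the opening at its end, in the units of the state.
- ctrl.read_state(): the state, without advancing time (a new reading comes with each control period).
- ctrl.camera(name): name is "side" or "top" or "wrist"; returns the picture (420x560x3 uint8, red, green, blue); there is no depth.
- ctrl.camera_params(name): a dict with "K" (3x3 intrinsics, pixels), "k1" (the pictures are not rectified: a ray, as slopes to the right and down, at radius r is drawn at 1 + k1 r^2 times it, then the intrinsics apply), "view" (4x4, takes a point from world to camera coordinates). Camera axes: x right, y up, looking along -z (the intrinsics and any distortion apply to the point x, -y, -z); pixel columns grow to the right and rows downward; lengths in m; the calibration is good to about 2 mm. A picture is of the moment at which its call begins: read the wrist's pose just before it. camera_params takes no time and is no camera call; for the wrist camera it gives the pose at the moment of the call.
- ctrl.finish_job(): hands the job in, once; it reports no verdict.
The state is a dict: "time_s": time; "joint_pos": joint angles; "joint_velocities": joint speeds; "joint_torque": joint torques, N m; "eef_pos": TCP position; "orientation": TCP orientation; "force": force on the tool from outside, world axes, zero at the start; "torque": the same for the moment, N m; "width": finger opening in m.
Only numpy, scipy, OpenCV 4.12 (cv2) and the standard library are available. Lean on these libraries where they do the work, as an engineer would, in place of code of your own. Each camera call takes 0.05 s, during which the arm holds its last target.

## Task

Someone left the box cutter lying across the one empty cell of the bottle carton. First lay it flat, slide button up, in the tool tray; then take the loose bottle from the cardboard sheet and stand it upright on the bottom of that empty cell, lowering it in gently rather than dropping it.

Things in the scene. Friction and masses are not known exactly. Their poses are not given: they have to be found in the camera images.
- carton: Fixed open cardboard carton, 177 (x) by 263 (y) by 115 mm high, origin at centre of underside, z up. Walls, floor 5 mm thick. Six 81 mm square cells, centres at x = -43, 43 and y = -86, 0, 86 mm. Five hold standing bottles like the loose one, tops 147 mm above the table; the one under the box cutter is empty. Flaps folded down outside both long sides reach 30 mm farther out, below the rim.
- cutter: Box cutter, blade retracted: grey bar 116 (x) by 30 (y) by 22 mm thick, slide button 3 mm higher on top. Origin at centre of underside, z up. About 0.1 kg. It starts bridging the empty cell, resting on the carton's rim at 115 mm, its length within 10 degrees of the carton's x axis, its middle within 6 mm of the cell's centre.
- tray: Fixed shallow plywood tool tray, 220 (x) by 160 (y) by 35 mm high, walls and floor 5 mm thick, empty. Origin at centre of underside, z up. It stands left or right of the carton.
- bottle: Loose closed bottle on a fixed 6 mm cardboard sheet, across the carton from the tray. Origin at centre of underside, z up. 142 mm tall; body 58 mm across up to 80 mm, neck 26 mm across from 103 mm, white cap 28 mm across from 122 mm to the top; 0.25 kg. Tallest on the sheet; about 100 mm from it (centres) stand a squat jar (89 mm tall, 72 across) and a can (100 tall, 66 across), not needed.
There are look-alikes about, which are no part of the job. Leave any pink or purple look-alike of the bottle alone.

How it is judged:
On the way, in this order (a step that is already met when the one before it is completed fails the run):
1. the box cutter lies flat in the tool tray, released (x of cutter in the frame of tray between -0.085 and 0.085 m and y of cutter in the frame of tray between -0.065 and 0.065 m and z of cutter in the frame of tray below 0.02 m and angle between cutter's own z axis and vertical below 0.26 rad and linear speed of cutter below 0.03 m/s and contact force between cutter and the fingers below 0.05 N), for 0.2 s.
2. the loose bottle stands on the floor of the empty cell, released (x of bottle in the frame of carton between -0.078 and 0.078 m and y of bottle in the frame of carton between -0.121 and 0.121 m and z of bottle in the frame of carton below 0.017 m and angle between bottle's own z axis and vertical below 0.17 rad and linear speed of bottle below 0.03 m/s and contact force between bottle and the fingers below 0.05 N), for 0.2 s.
At the end, for the whole second after the job is handed in: Cutter released at rest in the tray: middle within 85 mm (x), 65 mm (y) of its centre, underside under 20 mm above the table, button up within 15 degrees. Loose bottle released at rest in the carton's empty cell, underside under 17 mm above the table (cell floor 5), upright within 10 degrees (all of step 1 and all of step 2); the robot touches nothing.
It fails at once if the bottle is dropped into the carton (faster than 0.7 m/s while between its walls) (x of bottle in the frame of carton between -0.078 and 0.078 m and y of bottle in the frame of carton between -0.121 and 0.121 m and z of bottle in the frame of carton below 0.115 m and linear speed of bottle above 0.7 m/s).
It also fails if it takes over 58 s, if anything falls off the work surface, if the arm or the gripper's body presses on something with over 40 N, if the wrist force passes 120 N, or if a joint passes its speed limit or range.

## Working session

There is one attempt and no reset: what is moved stays moved. The work goes in short steps, Python scripts to look and compute and a shell command to move; the robot and the scene stay as the last step left them, time stands still between calls to the robot, and variables do not carry over. Pictures are saved under pics/ and viewed, and the job is handed in when it is done.

```bash
mkdir -p pics; ls; python3 - <<'E'
from workcell import ctrl
import cv2
for n in ["top","side","wrist"]:
    p=ctrl.camera_params(n); print(n,p)
    cv2.imwrite(f"pics/{n}0.png",ctrl.camera(n)[:,:,::-1])
print(ctrl.read_state())
E
```

```text
pics
top {'K': array([[538.08506198,   0.        , 283.54499633],
       [  0.        , 538.08506198, 203.73125522],
       [  0.        ,   0.        ,   1.        ]]), 'k1': -0.06365796024041095, 'view': array([[-0.07595714, -0.99709274, -0.0060488 ,  0.04235423],
       [ 0.97046772, -0.07531914,  0.22917118, -0.50882771],
       [-0.22896051,  0.01153702,  0.97336734, -1.46639827],
       [ 0.        ,  0.        ,  0.        ,  1.        ]])}
side {'K': array([[448.77053026,   0.        , 275.9323637 ],
       [  0.        , 448.77053026, 214.41449133],
       [  0.        ,   0.        ,   1.        ]]), 'k1': -0.044646537925920604, 'view': array([[-0.97071857, -0.23994073, -0.01157188,  0.47863045],
       [ 0.12067612, -0.5287341 ,  0.84016518, -0.13925776],
       [-0.20770829,  0.81416749,  0.54220712, -1.13807965],
       [ 0.        ,  0.        ,  0.        ,  1.        ]])}
wrist {'K': array([[347.18515768,   0.        , 275.75338037],
       [  0.        , 347.18515768, 205.10842499],
       [  0.        ,   0.        ,   1.        ]]), 'k1': -0.08579235629381904, 'vie
[... 233 characters left out ...]
  1.        ]])}
{'time_s': 0.15, 'joint_pos': array([-1.31308832e+00,  3.59343054e-01,  1.51113678e+00,  2.47246586e-06,
        1.27250373e+00, -1.15096865e-01]), 'joint_velocities': array([ 7.47064880e-05, -1.89398911e-03, -3.17004055e-03,  7.94690352e-05,
        8.90976732e-04, -3.62937470e-04]), 'joint_torque': array([ 5.68127907e-04, -5.15754962e+01, -2.71008968e+01,  6.75743865e-02,
        3.05694260e-02, -8.05820878e-05]), 'eef_pos': array([ 0.21840262, -0.55829313,  0.22201852]), 'orientation': array([3.02479743, 1.56940541, 1.82680525]), 'force': array([ 0.44152628, -0.19428718,  0.9150516 ]), 'torque': array([ 0.00382225, -0.01281482, -0.03575727]), 'width': 0.08793082197365301}
```

View pics/top0.png

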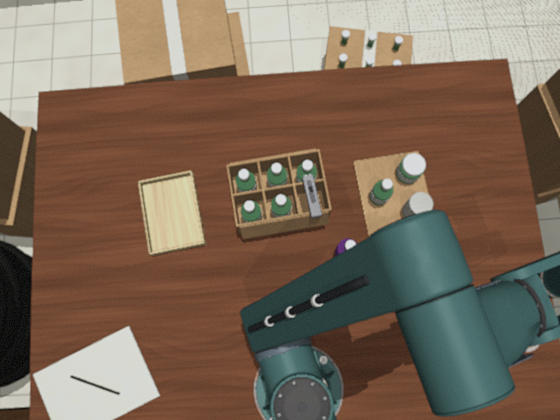

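View pics/side0.png

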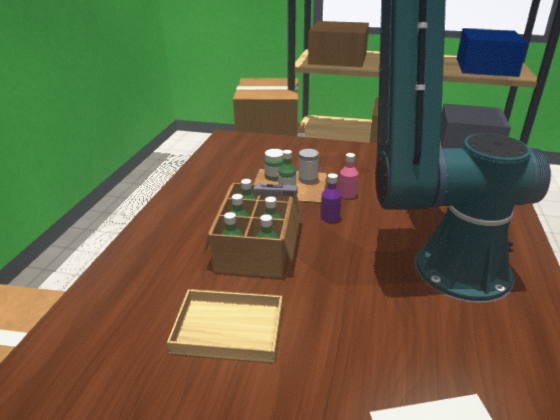

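View pics/wrist0.png

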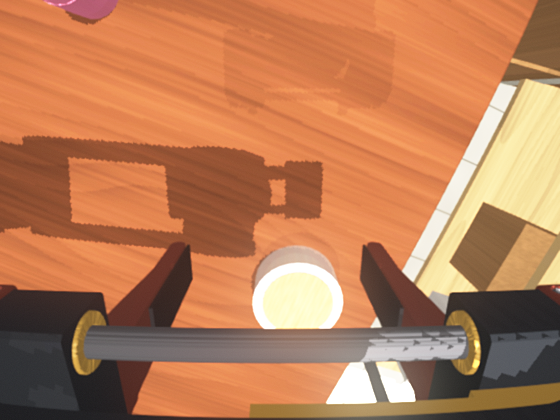

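```bash
cat > h.py <<'E'
import numpy as np, cv2
def ray(p,u,v):
    K=p['K'];x=(u-K[0,2])/K[0,0];y=(v-K[1,2])/K[1,1]
    d=np.array([p['k1'],0,0,0,0])
    q=np.array([x,y])
    for _ in range(20): q=np.array([x,y])/(1+p['k1']*(q@q))
    R=p['view'][:3,:3];t=p['view'][:3,3]
    return -R.T@t, R.T@np.array([q[0],-q[1],-1])
def at(p,u,v,z):
    c,d=ray(p,u,v); return c+d*(z-c[2])/d[2]
def proj(p,X):
    X=np.asarray(X,float); c=p['view'][:3,:3]@X+p['view'][:3,3]
    q=np.array([c[0],-c[1]])/-c[2]; q=q*(1+p['k1']*(q@q))
    return p['K'][0,0]*q[0]+p['K'][0,2], p['K'][1,1]*q[1]+p['K'][1,2]
def crop(img,x0,y0,x1,y1,s,fn):
    cv2.imwrite(fn,cv2.resize(img[y0:y1,x0:x1],None,fx=s,fy=s,interpolation=cv2.INTER_CUBIC))
E
python3 - <<'E'
import cv2
from h import *
i=cv2.imread('pics/top0.png'); crop(i,225,140,345,240,6,'pics/c1.png'); crop(i,345,140,445,240,6,'pics/c2.png'); crop(i,130,160,215,260,6,'pics/c3.png')
E
```

```text
(no output)
```

View pics/c1.png

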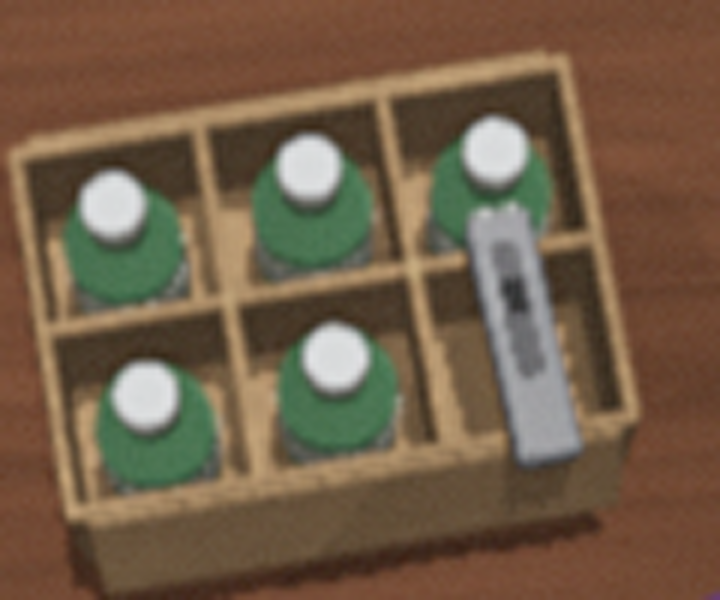

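View pics/c2.png

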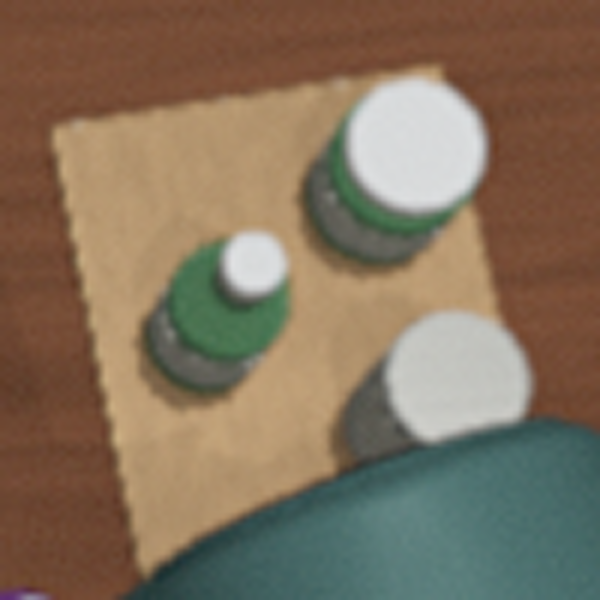

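View pics/c3.png

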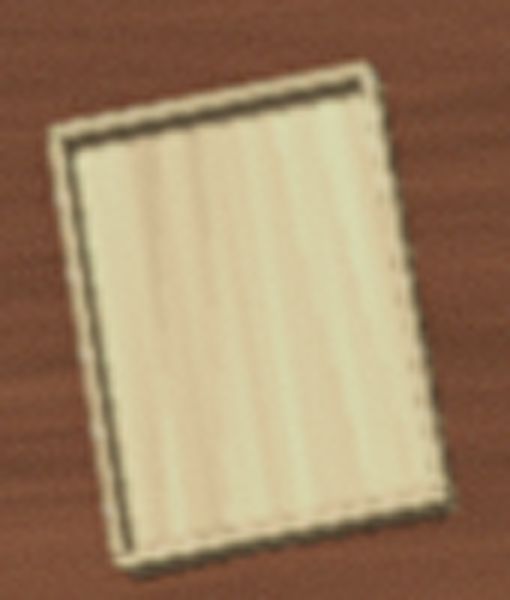

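```bash
python3 - <<'E'
from workcell import ctrl
from h import *
p=ctrl.camera_params('top')
def f(pts,ox,oy,z): return np.array([at(p,(U+.5)/6-.5+ox,(V+.5)/6-.5+oy,z) for U,V in pts])
np.set_printoptions(precision=4,suppress=True)
def rep(n,a):
    print(n,a.mean(0)); 
    for i in range(4):
        d=a[(i+1)%4]-a[i]; print('  ',np.linalg.norm(d),np.degrees(np.arctan2(d[1],d[0])))
rep('carton',f([(10,150),(567,55),(638,412),(75,518)],225,140,.115))
rep('cutter',f([(468,218),(530,208),(581,452),(518,464)],225,140,.137))
rep('tray',f([(50,128),(372,62),(452,505),(120,568)],130,160,.035))
print('caps in carton',f([(113,205),(310,167),(495,151),(146,396),(336,357)],225,140,.147))
print('bottle',f([(254,265)],345,140,.148),'jar',f([(417,145)],345,140,.095),'can',f([(459,378)],345,140,.106))
# side check
s=ctrl.camera_params('side')
print(at(p,346,247,.142), 'pink side',at(s,350,158,.142),'purple side',at(s,332,180,.142),'green side',at(s,287,155,.148))
E
```

```text
carton [0.5473 0.0143 0.115 ]
   0.2627961099647804 -84.32053298897476
   0.1732487287760408 -174.52398666325024
   0.2593203667695453 96.45901342733573
   0.1767992831013092 6.614311967271699
cutter [ 0.5096 -0.0739  0.137 ]
   0.028552699640334935 -84.92466551871496
   0.11517987480895253 -173.70026163155197
   0.028654054090261293 96.5487206525042
   0.11591456359282143 6.246550803249353
tray [0.5182 0.3287 0.035 ]
   0.1602709581930107 -82.45930113086283
   0.2236387097636741 -172.33060095763304
   0.15957909665459385 96.56762195634784
   0.22093143402470414 7.856371458591203
caps in carton [[ 0.5814  0.1062  0.147 ]
 [ 0.5923  0.0163  0.147 ]
 [ 0.5934 -0.0677  0.147 ]
 [ 0.492   0.0967  0.147 ]
 [ 0.5033  0.0112  0.147 ]]
bottle [[ 0.5233 -0.2774  0.148 ]] jar [[ 0.5893 -0.3727  0.095 ]] can [[ 0.4735 -0.3742  0.106 ]]
[ 0.3619 -0.1506  0.142 ] pink side [ 0.3301 -0.2872  0.142 ] purple side [ 0.3642 -0.1357  0.142 ] green side [ 0.5191 -0.2536  0.148 ]
```

```bash
python3 - <<'E'
from h import *
i=cv2.imread('pics/side0.png'); crop(i,200,140,370,280,4.5,'pics/c4.png')
E
```

```text
(no output)
```

View pics/c4.png

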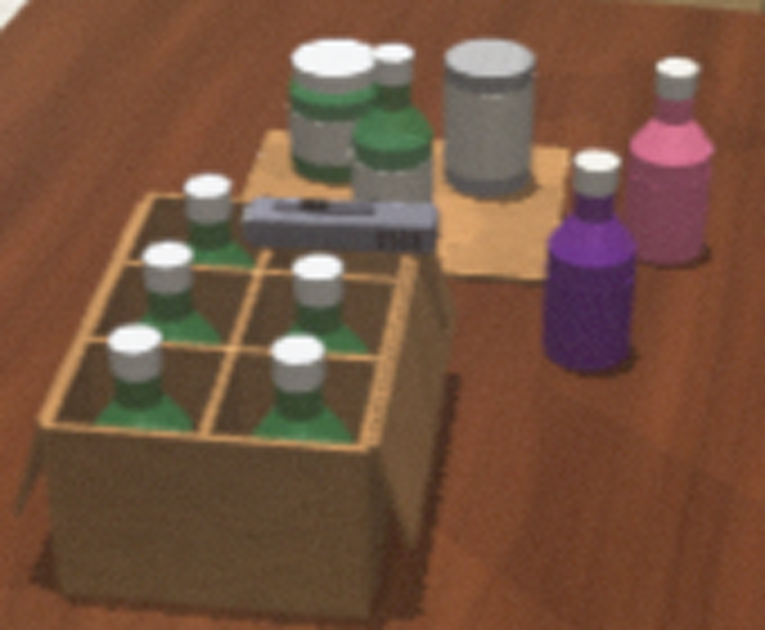

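```bash
cat > plan.py <<'E'
import sys
from workcell import ctrl
from h import *
from scipy.spatial.transform import Rotation as R
def st():
    s=ctrl.read_state(); return s['eef_pos'],R.from_euler('xyz',s['orientation']).as_matrix(),s
def plan(target=None,yaw=None):
    np.set_printoptions(precision=4,suppress=True)
    e,M,s=st(); print('tcp',e,'x',M[:,0],'z',M[:,2],'j',s['joint_pos'],'t',s['time_s'])
    M2=M
    if yaw is not None:
        y=np.radians(yaw); x=np.array([0,0,-1.]); z=np.array([np.cos(y),np.sin(y),0])
        if z@M[:,2]<0: z=-z
        M2=np.stack([x,np.cross(z,x),z],1)
        rv=R.from_matrix(M.T@M2).as_rotvec(degrees=True); print('turn units',rv/60,'deg',rv)
    if target is not None:
        print('shift units', M2.T@(np.array(target)-e)/.25)
E
python3 -c "
from plan import *
plan([.5096,-.0739,.222],96.3)"
```

```text
tcp [ 0.2184 -0.5583  0.222 ] x [-0.0004  0.0013 -1.    ] z [ 0.3642 -0.9313 -0.0014] j [-1.3131  0.3593  1.5111  0.      1.2725 -0.1151] t 0.15
turn units [ 0.251  -0.0013  0.    ] deg [15.0601 -0.0799  0.0012]
shift units [ 0.0001  1.3704 -1.7981]
```

```bash
python3 -m creep '[0,0,0,0.125,0,0, 0,0,0,0.126,0,0, 0,0.08,-0.1,0,0,0, 0,0.115,-0.15,0,0,0, 0,0.115,-0.15,0,0,0, 0,0.115,-0.15,0,0,0, 0,0.115,-0.15,0,0,0, 0,0.115,-0.15,0,0,0, 0,0.115,-0.15,0,0,0, 0,0.115,-0.15,0,0,0, 0,0.115,-0.15,0,0,0, 0,0.115,-0.15,0,0,0, 0,0.115,-0.15,0,0,0, 0,0.1,-0.14,0,0,0, 0,0.03,-0.05,0,0,0, 0,0,0,0,0,0, 0,0,0,0,0,0]' 0.57 20
python3 - <<'E'
from plan import *
plan([.5096,-.0739,.115],96.3)
p=ctrl.camera_params('wrist'); i=ctrl.camera('wrist')[:,:,::-1]; cv2.imwrite('pics/w1.png',i)
np.save('w1.npy',p,allow_pickle=True)
t=ctrl.camera('top')[:,:,::-1]; cv2.imwrite('pics/t1.png',t)
E
```

```text
time_s: 2.28
eef_pos: [0.5067, -0.0777, 0.2225]
orientation: [-1.219, 1.57, -2.681]
force: [-0.4, -0.3, 0.0]
width: 0.0499
tcp [ 0.5067 -0.0777  0.2225] x [-0.0007 -0.0004 -1.    ] z [ 0.109  -0.994   0.0003] j [-0.2865  0.2336  1.6954 -0.0006  1.2131  1.1752] t 2.275
turn units [-0.0007  0.0003  0.0007] deg [-0.0402  0.016   0.0437]
shift units [ 0.4301  0.0133 -0.0137]
```

View pics/w1.png

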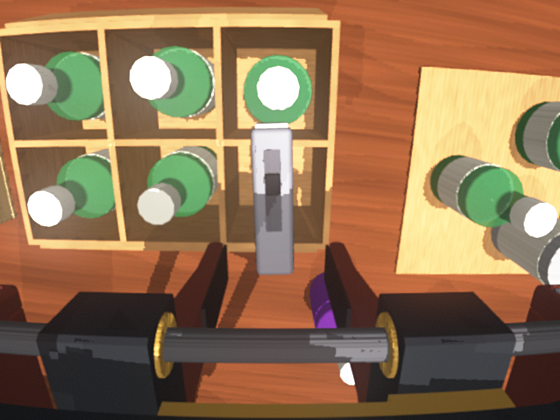

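View pics/t1.png

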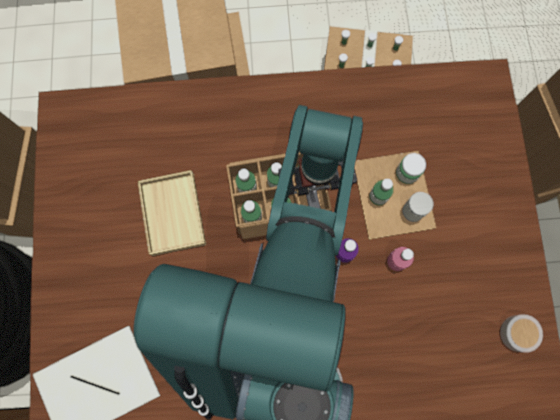

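```bash
python3 - <<'E'
from plan import *
p=np.load('w1.npy',allow_pickle=True).item()
np.set_printoptions(precision=4,suppress=True)
a=np.array([at(p,u,v,.137) for u,v in [(253,127),(291,127),(293,273),(258,273)]]);print(a,a.mean(0))
print(at(p,541,218,.148), at(p,278,88,.147), at(p,160,204,.147))
b=np.array([at(p,u,v,.115) for u,v in [(338,24),(330,247),(30,245),(2,30)]]);print(b,b.mean(0))
E
```

```text
[[ 0.5663 -0.0557  0.137 ]
 [ 0.5692 -0.0821  0.137 ]
 [ 0.4566 -0.0975  0.137 ]
 [ 0.4536 -0.0699  0.137 ]] [ 0.5114 -0.0763  0.137 ]
[ 0.5264 -0.2798  0.148 ] [ 0.5939 -0.0702  0.147 ] [0.506  0.0056 0.147 ]
[[ 0.6442 -0.108   0.115 ]
 [ 0.4728 -0.1281  0.115 ]
 [ 0.4443  0.1335  0.115 ]
 [ 0.6205  0.1441  0.115 ]] [0.5454 0.0103 0.115 ]
```

```bash
python3 -m creep '[0.02,0.0145,-0.008,0,0,0, 0.08,0,0,0,0,0, 0.08,0,0,0,0,0, 0.08,0,0,0,0,0, 0.07,0,0,0,0,0, 0.05,0,0,0,0,0, 0.03,0,0,0,0,0, 0.02,0,0,0,0,0, 0,0,0,0,0,0, 0,0,0,0,0,0]' 0.57 20
python3 -m creep '[0,0,0,0,0,0, 0,0,0,0,0,0, 0,0,0,0,0,0, 0,0,0,0,0,0, 0,0,0,0,0,0, 0,0,0,0,0,0]' 0.1 20
```

```text
time_s: 3.62
eef_pos: [0.5111, -0.0743, 0.1156]
orientation: [1.324, 1.57, -0.137]
force: [-0.0, -0.5, -0.4]
width: 0.0502
time_s: 4.38
eef_pos: [0.5109, -0.0743, 0.1154]
orientation: [1.348, 1.571, -0.113]
force: [-0.1, -0.3, 4.8]
width: 0.0299
```

```bash
python3 -m creep '[-0.03,0,0,0,0,0, -0.06,0,0,0,0,0, -0.07,0,0,0,0,0, -0.07,0,0,0,0,0, -0.05,0,0,0,0,0, -0.02,0,0,0,0,0, 0,0,0,0,0,0]'
python3 -c "
from plan import *
plan([.5182,.3287,.09],97.3)
cv2.imwrite('pics/w2.png',ctrl.camera('wrist')[:,:,::-1])"
```

```text
time_s: 5.25
eef_pos: [0.5108, -0.0743, 0.1904]
orientation: [1.496, 1.57, 0.035]
force: [-0.2, -0.3, -0.6]
width: 0.0301
tcp [ 0.5108 -0.0743  0.1904] x [ 0.0004  0.     -1.    ] z [ 0.1097 -0.994   0.    ] j [-0.2783  0.2726  1.7299  0.0001  1.1388  1.1825] t 5.25
turn units [-0.0167  0.     -0.0003] deg [-1.0002  0.0017 -0.0208]
shift units [ 0.4015  0.2342 -1.595 ]
```

View pics/w2.png

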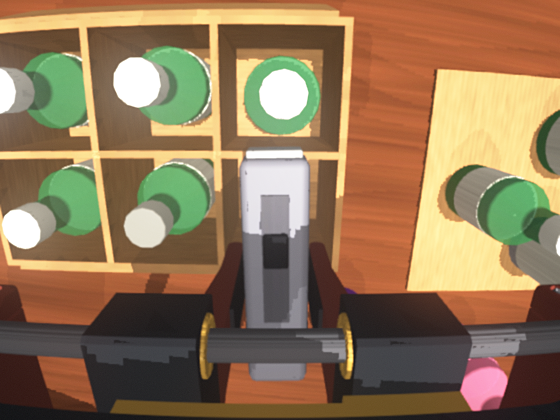

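```bash
python3 -m creep '[0,0.01,-0.07,0,0,0, 0,0.02,-0.13,0,0,0, 0,0.022,-0.15,0,0,0, 0,0.022,-0.15,0,0,0, 0,0.022,-0.15,0,0,0, 0,0.022,-0.15,0,0,0, 0,0.022,-0.15,0,0,0, 0,0.022,-0.15,0,0,0, 0,0.022,-0.15,0,0,0, 0,0.022,-0.15,0,0,0, 0,0.02,-0.13,0,0,0, 0,0.012,-0.08,0,0,0, 0,0.005,-0.03,0,0,0, 0,0,0,0,0,0, 0,0,0,0,0,0]'
python3 -c "
from plan import *
plan([.5182,.3287,.008],97.3)
cv2.imwrite('pics/w3.png',ctrl.camera('wrist')[:,:,::-1])"
```

```text
time_s: 7.18
eef_pos: [0.5261, 0.3389, 0.1901]
orientation: [-0.819, 1.57, -2.281]
force: [0.3, 0.2, -0.9]
width: 0.03
tcp [0.5261 0.3389 0.1901] x [-0.0004 -0.0005 -1.    ] z [ 0.1088 -0.9941  0.0004] j [ 0.4621  0.4247  1.4899 -0.0003  1.2275  1.9239] t 7.175
turn units [-0.0175  0.0004  0.0004] deg [-1.0516  0.0241  0.0262]
shift units [ 0.7286 -0.0364  0.0364]
```

View pics/w3.png

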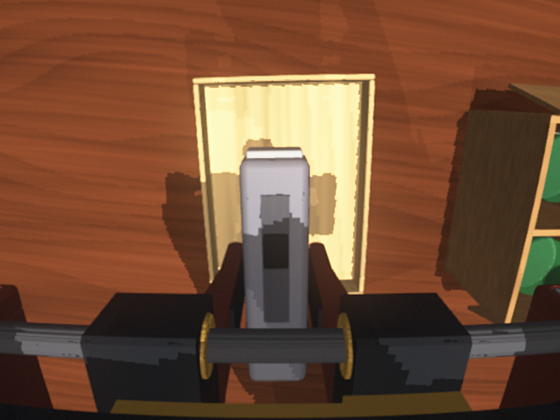

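```bash
python3 -m creep '[0,-0.036,0.036,0,0,0, 0.05,0,0,0,0,0, 0.08,0,0,0,0,0, 0.1,0,0,0,0,0, 0.1,0,0,0,0,0, 0.1,0,0,0,0,0, 0.1,0,0,0,0,0, 0.08,0,0,0,0,0, 0.05,0,0,0,0,0, 0.03,0,0,0,0,0, 0.02,0,0,0,0,0, 0.012,0,0,0,0,0, 0.008,0,0,0,0,0, 0.004,0,0,0,0,0, 0,0,0,0,0,0, 0,0,0,0,0,0]'
```

```text
time_s: 9.22
eef_pos: [0.5183, 0.3301, 0.0069]
orientation: [2.218, 1.57, 0.757]
force: [0.5, 0.3, -0.5]
width: 0.0297
```

```bash
python3 -m creep '[0.004,0,0,0,0,0, 0.002,0,0,0,0,0, 0,0,0,0,0,0]'
python3 -m creep '[0,0,0,0,0,0, 0,0,0,0,0,0, 0,0,0,0,0,0, 0,0,0,0,0,0, 0,0,0,0,0,0]' 0.7
python3 -m creep '[-0.03,0,0,0,0,0, -0.08,0,0,0,0,0, -0.12,0,0,0,0,0, -0.15,0,0,0,0,0, -0.15,0,0,0,0,0, -0.13,0,0,0,0,0, -0.08,0,0,0,0,0, -0.04,0,0,0,0,0, 0,0,0,0,0,0, 0,0,0,0,0,0]'
python3 -c "
from plan import *
plan([.525,-.2786,.215],96.3)
cv2.imwrite('pics/w4.png',ctrl.camera('wrist')[:,:,::-1])"
```

```text
time_s: 9.6
eef_pos: [0.5182, 0.33, 0.0054]
orientation: [2.628, 1.571, 1.167]
force: [-1.1, -0.2, 2.5]
width: 0.0302
time_s: 10.22
eef_pos: [0.5185, 0.3301, 0.0054]
orientation: [1.906, 1.57, 0.445]
force: [0.7, 2.1, 3.1]
width: 0.0616
time_s: 11.48
eef_pos: [0.5174, 0.3296, 0.1991]
orientation: [-1.258, 1.569, -2.719]
force: [0.0, 0.1, -0.0]
width: 0.0614
tcp [0.5174 0.3296 0.1991] x [-0.0019 -0.0009 -1.    ] z [ 0.1097 -0.994   0.0006] j [0.4546 0.4001 1.5067 0.0001 1.2368 1.9154] t 11.475
turn units [-0.      0.0006  0.0019] deg [-0.0015  0.0369  0.1141]
shift units [-0.0637 -0.2368  2.4213]
```

View pics/w4.png

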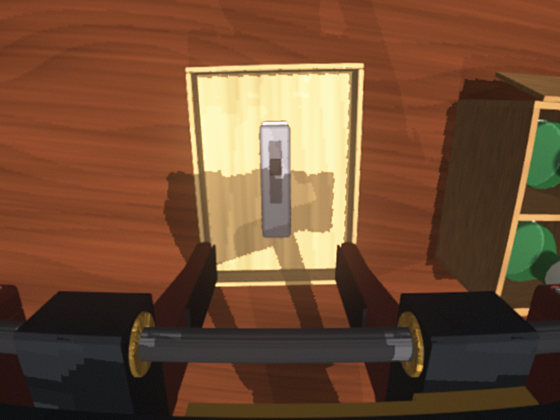

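```bash
python3 -m creep '[-0.06,-0.008,0.08,0,0,0, 0,-0.0145,0.15,0,0,0, 0,-0.0145,0.15,0,0,0, 0,-0.0145,0.15,0,0,0, 0,-0.0145,0.15,0,0,0, 0,-0.0145,0.15,0,0,0, 0,-0.0145,0.15,0,0,0, 0,-0.0145,0.15,0,0,0, 0,-0.0145,0.15,0,0,0, 0,-0.0145,0.15,0,0,0, 0,-0.0145,0.15,0,0,0, 0,-0.0145,0.15,0,0,0, 0,-0.0145,0.15,0,0,0, 0,-0.0145,0.15,0,0,0, 0,-0.0145,0.15,0,0,0, 0,-0.0145,0.15,0,0,0, 0,-0.01,0.07,0,0,0, 0,0,0.02,0,0,0, 0,0,0,0,0,0, 0,0,0,0,0,0]' 0.6
python3 -c "
from plan import *
plan([.525,-.2786,.117],96.3)
p=ctrl.camera_params('wrist');np.save('w5.npy',p,allow_pickle=True)
cv2.imwrite('pics/w5.png',ctrl.camera('wrist')[:,:,::-1])
cv2.imwrite('pics/s5.png',ctrl.camera('side')[:,:,::-1])"
```

```text
time_s: 14.02
eef_pos: [0.526, -0.2765, 0.2151]
orientation: [-2.827, 1.57, 1.996]
force: [0.5, 0.9, -0.3]
width: 0.0525
tcp [ 0.526  -0.2765  0.2151] x [-0.0003  0.0008 -1.    ] z [ 0.1108 -0.9938 -0.0008] j [-0.6005  0.3576  1.532   0.0005  1.2527  0.8591] t 14.025
turn units [ 0.0011 -0.0008  0.0002] deg [ 0.0632 -0.0452  0.0147]
shift units [ 0.3926 -0.0047  0.0078]
```

View pics/w5.png

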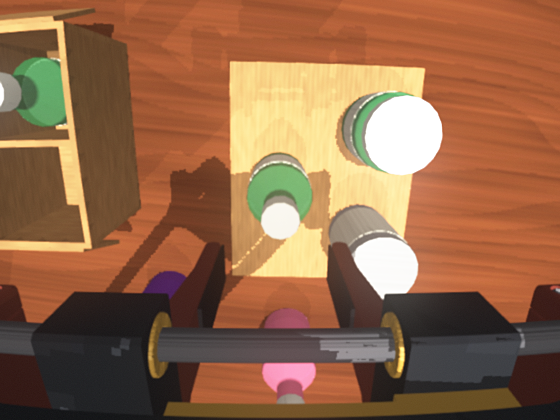

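View pics/s5.png

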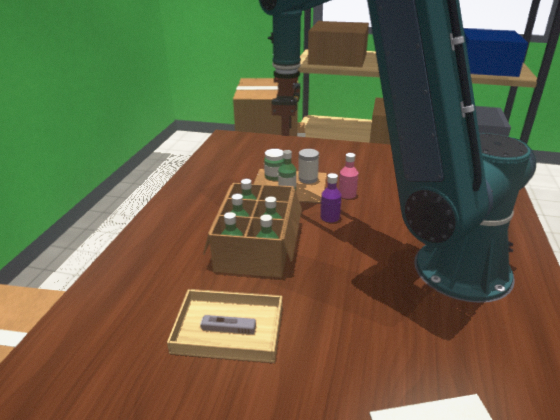

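```bash
python3 - <<'E'
from plan import *
p=np.load('w5.npy',allow_pickle=True).item()
b=at(p,281,219,.148);print(b)
plan([b[0]*.6+.4*.524,b[1]*.6-.4*.2774,.117],96.3)
E
```

```text
[ 0.52641721 -0.28068762  0.148     ]
tcp [ 0.5261 -0.2767  0.2152] x [-0.0002  0.0004 -1.    ] z [ 0.111  -0.9938 -0.0004] j [-0.6006  0.3577  1.5318  0.0002  1.2526  0.8589] t 14.125
turn units [ 0.0012 -0.0004  0.0002] deg [ 0.0721 -0.0257  0.0091]
shift units [ 0.3928 -0.0036  0.0102]
```

```bash
python3 -m creep '[0.02,-0.0035,0.0105,0,0,0, 0.07,0,0,0,0,0, 0.08,0,0,0,0,0, 0.08,0,0,0,0,0, 0.07,0,0,0,0,0, 0.045,0,0,0,0,0, 0.025,0,0,0,0,0, 0.01,0,0,0,0,0, 0,0,0,0,0,0, 0,0,0,0,0,0]' 0.6 25
python3 -m creep '[0,0,0,0,0,0, 0,0,0,0,0,0, 0,0,0,0,0,0, 0,0,0,0,0,0, 0,0,0,0,0,0, 0,0,0,0,0,0, 0,0,0,0,0,0]' 0.1 25
python3 -m creep '[-0.03,0,0,0,0,0, -0.05,0,0,0,0,0, -0.1,0,0,0,0,0, -0.13,0,0,0,0,0, -0.15,0,0,0,0,0, -0.15,0,0,0,0,0, -0.1,0,0,0,0,0, -0.05,0,0,0,0,0, -0.02,0,0,0,0,0, 0,0,0,0,0,0]'
python3 -c "
from plan import *
plan([.5132,-.0767,.31],96.3)
cv2.imwrite('pics/w6.png',ctrl.camera('wrist')[:,:,::-1])
cv2.imwrite('pics/s6.png',ctrl.camera('side')[:,:,::-1])"
```

```text
time_s: 15.38
eef_pos: [0.5258, -0.2808, 0.1157]
orientation: [0.91, 1.57, -0.551]
force: [0.6, 0.7, -0.1]
width: 0.0525
time_s: 16.25
eef_pos: [0.5255, -0.2804, 0.1152]
orientation: [2.904, 1.571, 1.443]
force: [-0.1, 0.6, 3.1]
width: 0.0275
time_s: 17.5
eef_pos: [0.5251, -0.2803, 0.3095]
orientation: [-2.317, 1.57, 2.505]
force: [0.2, 0.0, -3.4]
width: 0.0279
tcp [ 0.5251 -0.2803  0.3095] x [-0.001   0.0007 -1.    ] z [ 0.1097 -0.994  -0.0008] j [-0.6063  0.2886  1.3978  0.      1.4564  0.8545] t 17.5
turn units [-0.     -0.0008  0.0009] deg [-0.0012 -0.0474  0.0512]
shift units [-0.002   0.042  -0.8147]
```

View pics/w6.png

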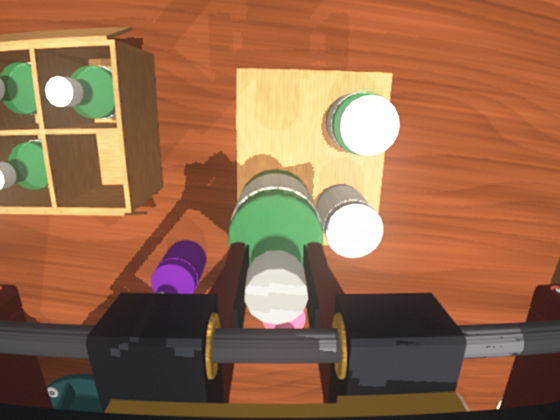

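View pics/s6.png

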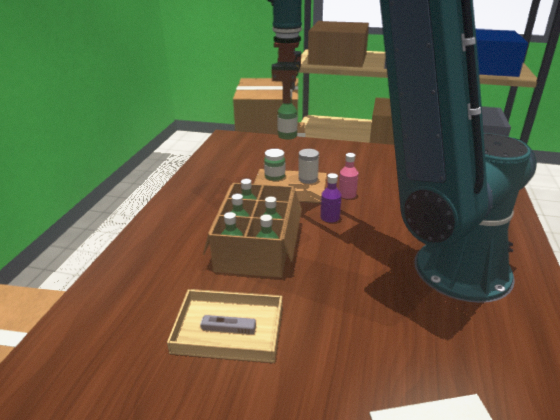

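```bash
python3 -m creep '[0,0.003,-0.05,0,0,0, 0,0.006,-0.1,0,0,0, 0,0.007,-0.135,0,0,0, 0,0.007,-0.135,0,0,0, 0,0.007,-0.135,0,0,0, 0,0.006,-0.12,0,0,0, 0,0.004,-0.08,0,0,0, 0,0.002,-0.04,0,0,0, 0,0,-0.02,0,0,0, 0,0,0,0,0,0, 0,0,0,0,0,0]'
python3 -c "
from plan import *
plan([.5130,-.0770,.117],96.3)
p=ctrl.camera_params('wrist');np.save('w7.npy',p,allow_pickle=True)
cv2.imwrite('pics/w7.png',ctrl.camera('wrist')[:,:,::-1])
cv2.imwrite('pics/s7.png',ctrl.camera('side')[:,:,::-1])
crop(cv2.imread('pics/s7.png'),180,40,340,200,3.7,'pics/c7.png')"
```

```text
time_s: 18.98
eef_pos: [0.5137, -0.0776, 0.3101]
orientation: [-0.195, 1.571, -1.657]
force: [-1.6, -0.2, -3.3]
width: 0.0272
tcp [ 0.5137 -0.0776  0.3101] x [-0.     -0.0002 -1.    ] z [ 0.1089 -0.994   0.0002] j [-0.2828  0.1704  1.5542 -0.0002  1.417   1.1789] t 18.975
turn units [-0.0008  0.0002  0.    ] deg [-0.0466  0.0135  0.0027]
shift units [ 0.7725 -0.0025 -0.0027]
```

View pics/w7.png

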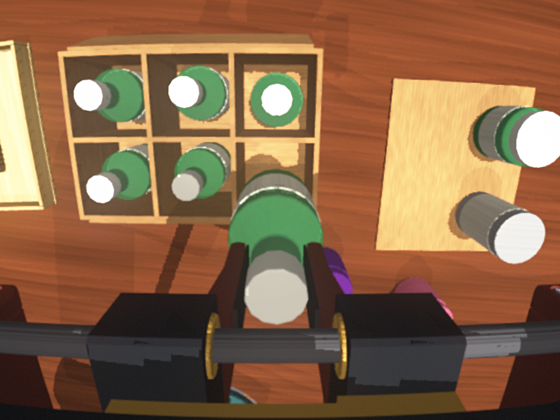

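View pics/c7.png

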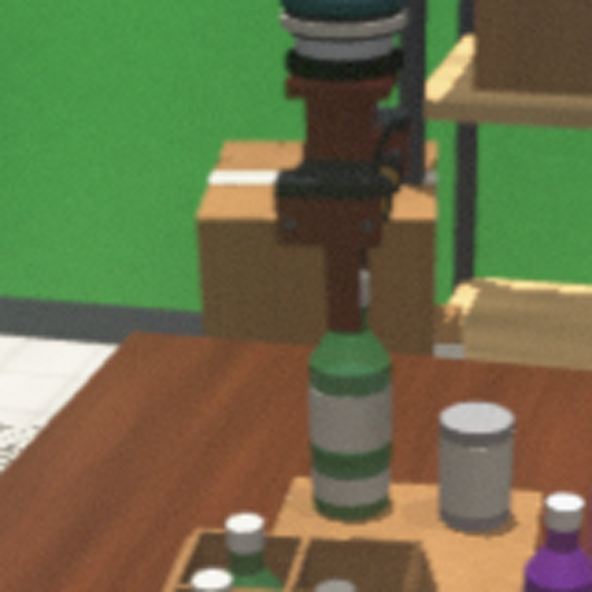

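```bash
python3 - <<'E'
from plan import *
np.set_printoptions(precision=4,suppress=True)
p=np.load('w7.npy',allow_pickle=True).item()
f=lambda u,v,z=.115:at(p,u,v,z)
c=[f(62,51),f(322,49)];print(c)
print('divider crossing',f(236,139),'left wall/row div',f(70,139),'right',f(320,137),f(149,140), 'BL',f(80,219))
a=np.radians(6.3);M=np.array([[np.cos(a),-np.sin(a)],[np.sin(a),np.cos(a)]])
print('cell from crossing (0,-43):',f(236,139)[:2]+M@[-.043,-.043])
print('cell from TR corner(88.5,-131.5):',c[1][:2]+M@[-.043-.0885,-.086+.1315])
print('from caps', f(277,100,.147)[:2]+M@[-.086,0], f(187,187,.147)[:2]+M@[0,-.086])
E
```

```text
[array([0.6213, 0.1474, 0.115 ]), array([ 0.6459, -0.1085,  0.115 ])]
divider crossing [ 0.5507 -0.0334  0.115 ] left wall/row div [0.5338 0.1414 0.115 ] right [ 0.5621 -0.1183  0.115 ] [0.5406 0.0561 0.115 ] BL [0.4451 0.1348 0.115 ]
cell from crossing (0,-43): [ 0.5127 -0.0809]
cell from TR corner(88.5,-131.5): [ 0.5102 -0.0777]
from caps [ 0.508  -0.0801] [ 0.5131 -0.0784]
```

```bash
python3 -m creep '[0.03,-0.007,0.001,0,0,0, 0.05,0,0,0,0,0, 0.06,0,0,0,0,0, 0.06,0,0,0,0,0, 0.06,0,0,0,0,0, 0.06,0,0,0,0,0, 0.06,0,0,0,0,0, 0.04,0,0,0,0,0, 0.02,0,0,0,0,0, 0,0,0,0,0,0]'
python3 -c "
from plan import *
plan([.512,-.0780,.1145],96.3)
cv2.imwrite('pics/w8.png',ctrl.camera('wrist')[:,:,::-1])"
```

```text
time_s: 20.32
eef_pos: [0.5118, -0.0773, 0.2]
orientation: [-2.217, 1.571, 2.605]
force: [0.0, 0.2, -2.8]
width: 0.0275
tcp [ 0.5118 -0.0773  0.2   ] x [-0.0002  0.0001 -1.    ] z [ 0.1097 -0.994  -0.0002] j [-0.2835  0.2643  1.7145  0.0001  1.1631  1.1774] t 20.325
turn units [-0.     -0.0002  0.0002] deg [-0.0028 -0.0096  0.0127]
shift units [0.342  0.0004 0.0027]
```

View pics/w8.png

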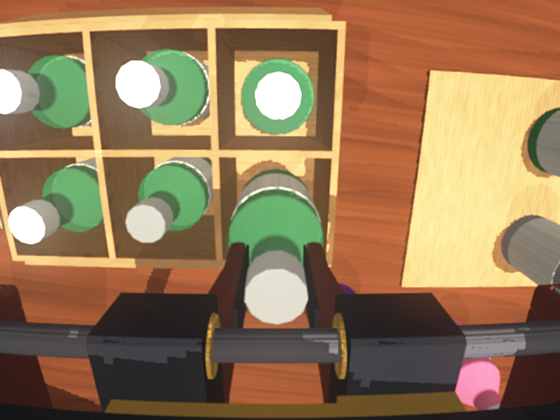

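```bash
python3 -m creep '[0.03,0,0.002,0,0,0, 0.05,0,0,0,0,0, 0.06,0,0,0,0,0, 0.06,0,0,0,0,0, 0.05,0,0,0,0,0, 0.03,0,0,0,0,0, 0.02,0,0,0,0,0, 0.015,0,0,0,0,0, 0.01,0,0,0,0,0, 0.007,0,0,0,0,0, 0,0,0,0,0,0, 0,0,0,0,0,0]'
```

```text
time_s: 21.88
eef_pos: [0.512, -0.0778, 0.1173]
orientation: [1.489, 1.57, 0.028]
force: [-0.3, -0.7, -3.4]
width: 0.0272
```

```bash
python3 -m creep '[0.004,0,0,0,0,0, 0.004,0,0,0,0,0, 0.002,0,0,0,0,0, 0,0,0,0,0,0]'
```

```text
time_s: 22.38
eef_pos: [0.5118, -0.0778, 0.1146]
orientation: [-2.415, 1.571, 2.407]
force: [0.4, 0.3, -2.8]
width: 0.0273
```

```bash
python3 -m creep '[0.002,0,0,0,0,0, 0.002,0,0,0,0,0, 0,0,0,0,0,0, 0,0,0,0,0,0]'
```

```text
time_s: 22.88
eef_pos: [0.5123, -0.0778, 0.1142]
orientation: [1.481, 1.57, 0.021]
force: [-1.0, 0.8, 6.1]
width: 0.0275
```

Contact on the cell floor (force rose to +6 N). Release and retreat.

```bash
python3 -m creep '[0,0,0,0,0,0, 0,0,0,0,0,0, 0,0,0,0,0,0, 0,0,0,0,0,0, 0,0,0,0,0,0]' 0.52
python3 -m creep '[-0.02,0,0,0,0,0, -0.04,0,0,0,0,0, -0.08,0,0,0,0,0, -0.1,0,0,0,0,0, -0.12,0,0,0,0,0, -0.12,0,0,0,0,0, -0.1,0,0,0,0,0, -0.05,0,0,0,0,0, 0,0,0,0,0,0, 0,0,0,0,0,0]'
python3 -c "
from plan import *
plan()
cv2.imwrite('pics/w9.png',ctrl.camera('wrist')[:,:,::-1])
i=ctrl.camera('side')[:,:,::-1].copy()
crop(i,160,130,360,370,2.4,'pics/c9.png')"
```

```text
time_s: 23.5
eef_pos: [0.5119, -0.0778, 0.1136]
orientation: [-2.363, 1.571, 2.46]
force: [-0.2, -0.0, 0.2]
width: 0.0456
time_s: 24.75
eef_pos: [0.5112, -0.0776, 0.2702]
orientation: [-2.027, 1.569, 2.795]
force: [0.4, 0.4, 0.9]
width: 0.0454
tcp [ 0.5112 -0.0776  0.2702] x [-0.0016  0.0006 -1.    ] z [ 0.1097 -0.994  -0.0007] j [-0.2844  0.1972  1.6189  0.0001  1.3271  1.1765] t 24.75
```

View pics/w9.png

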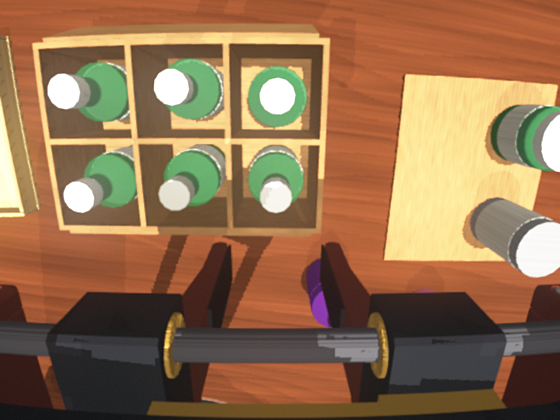

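View pics/c9.png

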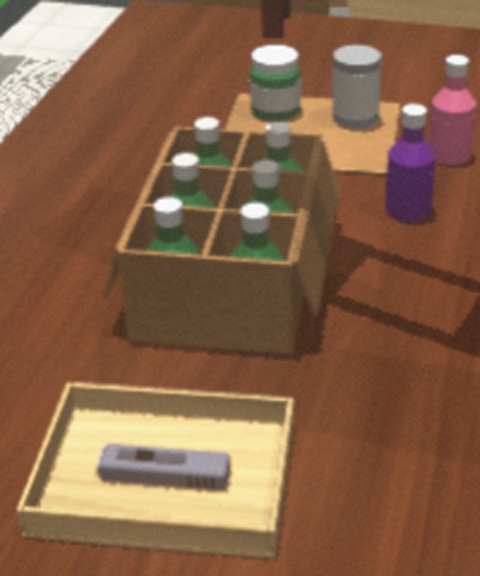

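```bash
python3 -c "
from workcell import ctrl
print(ctrl.finish_job())"
```

```text
the job is handed in; nothing more can be done
None
```

I handed the job in at about 25 s. The box cutter lies in the tool tray and the loose bottle stands in the carton's empty cell.

- **Cutter:** I gripped it across its 30 mm width, lifted it clear of the bottles, and set it down near the middle of the tray. The last wrist and side pictures show it flat with the slide button up.
- **Bottle:** I gripped it by the cap and lowered it slowly into the empty cell. I opened the fingers only after the force changed from about -3 N to +6 N, which showed contact with the floor. The last pictures show all six cells filled, with the bottle upright and its cap level with the others.
- **Gripper:** It was open, at 0.27 m height, and reading under 1 N when I handed in.

My estimates of the cell's centre from the different pictures disagreed by up to 6 mm. I aimed near their mean, well inside the roughly 11 mm of clearance. No check failed, but the hand-in reported no verdict.

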